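Uncover the tilt stage and hold its plate at the red angle index

ROBOT

A 6-joint arm with a two-finger parallel gripper is mounted at the origin on a cart in front of the work surface, level with it; the furniture and walls round the work are solid. World frame = base frame: x ahead of the robot, y to its left, z up, the work surface at z = 0. Lengths are in m, angles in rad, forces in N, time in s.
With the tool pointing down it reaches from about 0.3 to 0.75 m from the base axis. Payload 8.5 kg.
Tool frame: the origin (TCP) lies on the centre line of the jaws, within the pads' length; the fingertips stand 19 mm ahead of it and the grasp point (between the pads) is the TCP (ctrl.finger_overhang is the distance from the TCP to the fingertips, in m); z points along the fingers, y is the line along which they close (so a half turn about z gives the same grasp; the last joint's range is limited). The gripper opens to 88 mm and grips with 3 to 60 N. Pads are 18 mm wide; open, the fingers measure 123 mm over their backs; the gripper's body (75 mm by 187 mm) begins 45 mm behind the grasp point.
Start: joints at [-0.215, 0.381, 1.297, -0, 1.464, -0.215], TCP at [0.55, 0, 0.258] pointing down, gripper open.
Joint ranges: [-3.11, 3.11], [-0.89, 2.33], [0.22, 2.48], [-1.42, 4.56], [0.17, 2.85], [-2.88, 2.88]. Speed limits (rad/s): [2.39, 2.39, 3.14, 3.14, 3.14, 3.14].

INTERFACE

Orientations are given as a rotation vector (axis times angle).
In Python, from station import ctrl, viewer, workorder gives the robot as it stands. The module is installed in compiled form; this text tells all that it offers.
- The arm moves only by the tool arm_command, never from a script. Its argument "steps" is a list of rows, each a list of 3 entries, a list of its own where there are three numbers: the finger opening in mm, from 0 to 88.1, then the shift along the tool's x, y, z in mm, then the turn, a rotation vector about the tool's x, y, z in rad. In form: [[claw, [dx, dy, dz], [rx, ry, rz]], ...]. A call has 1 to 10 rows; each row is the pose to reach, as a shift and turn from the pose commanded when the call began, along the tool's axes at that moment; what a row does not reach only later rows make up. A row lasts 1/10 s, in which the tool goes at most 50 mm and 8.59 degrees, less where a joint would pass 70% of its speed; a pose out of reach is approached as far as the arm can. A call with a gripper value outside its range is refused whole. The fingers move at their own pace and stop on an object; "force" is the grip in N (left out, the last holds). Time passes only in rows, so rows that repeat a pose let the fingers close. It gives the time, the measured TCP pose, the force, the opening and the grip force at its end, in the units of the state.
- ctrl.state(): the state, without advancing time (a new reading comes with each control period).
- viewer.read_camera(name): name is "scene" or "side" or "wrist"; returns the picture (480x640x3 uint8, blue, green, red); there is no depth.
- viewer.camera_info(name): a dict with "fovy" (degrees; the focal length in pixels is half the picture's height over the tangent of half this angle, whatever the lens; pixels are square), "cx", "cy" (the principal point, pixels), "dist_coeffs" ([k1, k2, p1, p2, k3] as OpenCV has them; the pictures are not rectified), "pose" (4x4, takes a point from camera to world coordinates); the wrist camera has in their place "mount" (4x4, takes a point from camera to tool coordinates, whose origin is the TCP and whose axes are the flange's). Camera axes: x right, y up, looking along -z (the intrinsics and any distortion apply to the point x, -y, -z); pixel columns grow to the right and rows downward; lengths in m; the calibration is good to about 2 mm. A picture is of the moment at which its call begins: read the wrist's pose just before it. camera_info takes no time and is no camera call.
- workorder.hand_in(): hands the job in; it is judged then, once.
The state is a dict: "time": time; "joint_positions": joint angles; "qvel": joint speeds; "joint_torque": joint torques, N m; "position": TCP position; "tcp_rot": TCP orientation; "ft_force": force on the tool from outside, world axes, zero at the start; "torque": the same for the moment, N m; "grip_width": finger opening in m; "grasp_force": force on a finger pad.
Only numpy, scipy, OpenCV 4.12 (cv2) and the standard library are available. Lean on these libraries where they do the work, as an engineer would, in place of code of your own. Each camera call takes 0.05 s, during which the arm holds its last target. There are 200 camera calls.

TASK

Get the tilt stage ready for an inclined exposure: lift the orange-amber dust cover off its two locating pins and set it down flat on the bench, not dropped, clear of the stage. Then, with the fingers on its black pull tab, swing the hinged plate up until its pointer lines up with the red index on the quadrant, and hold it still there, finishing while you are still holding it, because the plate falls if let go and I still have to tighten the clamp knob. Leave the red index where it is set and do not disturb anything else on the bench.

Things in the scene. Friction and masses are not known exactly. Their poses are not given: they have to be found in the camera images.
- tilt_stage: Tilt stage fixed to the bench: grey base plate (x -72 to +92, y -72 to +72 mm) on feet, two aluminium cheeks with tops 66 mm above the bench, white quadrant on its left (y 73 to 77 mm, top 142 mm above the bench; red index to y 87), black star knob on its right (to y -84). Origin on the bench under its middle; x from front (pull tab) to rear (hinge), y left, z up. Bench to its left is kept free.
- stage_hinge (a point): Middle of the hinge axis: 70 mm behind the stage's origin and 50 mm above the bench. The axis runs along the stage's y.
- dust_cover: Loose orange-amber cover plate 128 x 134 x 5 mm, 0.15 to 0.3 kg, dark bow handle on top. Origin: middle of its underside; x along the handle, z up. At the start it lies level on the cheeks, underside 66 mm above the bench, its two 10 mm holes over two 7 mm steel pins rising 13 mm. Free bench for it: 0.49 to 0.64 m ahead of the robot, 0.27 to 0.42 m to its left.
- cover_handle (a point): Middle of the handle's grip bar, 44 mm above the cover's underside. The bar is 74 mm long (along the cover's x), 14 mm wide (y), its top 50 mm and its underside 38 mm above the cover's underside; pinch it across y from above.
- tilt_plate (a joint): Angle of the hinged aluminium plate (96 mm wide, with a round dark vacuum chuck) in rad: 0 lying level, growing as its front edge swings up and back; stop at 1.4. Low friction: it falls back when let go. 0.35 to 0.7 kg; 1.5 to 3 N at the tab lift it.
- tab_grip (a point): Grip point on the plate's black pull tab, 170 mm from the hinge axis, 50 mm above the bench when level. The tab reaches from 144 to 192 mm from the axis, 16 mm wide (y, along the hinge), 13 mm thick, open bench beneath. Axes turn with the plate: x from tab to hinge. Pinched across y from above, it can turn between the pads while the gripper stays upright.
- pointer_tip (a point): Tip of the black needle that turns with the plate, in front of the white quadrant, 69 mm from the hinge axis on the left side; axes as those of tab_grip.
- angle_index (a joint): Where the red index is set: the plate angle in rad that it marks (0.4 to 1.2). It is clamped with stiff friction; leave it.
- index_mark (a point): The inner end of the red index on the quadrant's rim, 75 mm from the hinge axis, at the needle's side; the index reaches out to 112 mm from the axis. Its axes are parallel to those of pointer_tip when the plate stands at the index.
- mask_holder: Bystander: grey square mask holder 150 x 150 x 11 mm with a round hole, lying behind the stage; origin under its middle.
- resist_bottle: Bystander: brown bottle with black cap, 42 mm wide, 85 mm tall, behind the stage; origin under its middle.
- chuck_small: Bystander: dark spare vacuum chuck 100 x 108 x 40 mm, at the back left; origin under it.
- io_board: Bystander: small green circuit board 34 x 66 x 18 mm, back left; origin under its middle.
- wafer_box: Bystander: flat black wafer box 109 x 104 x 16 mm, to the right of the stage; origin under its middle.
- tweezers: Bystander: steel tweezers 25 x 131 x 9 mm, to the right of the stage; origin under their middle.
- loupe: Bystander: black round loupe 36 mm wide, 30 mm tall, to the right of the stage; origin under its middle.

How it is judged:
On the way, in this order (a step that is already met when the one before it is completed fails the run):
1. the cover is lifted clear of its pins while the plate still lies level (z of dust_cover in the frame of tilt_stage above 0.085 m and value of joint tilt_plate below 0.08 rad), for 0.1 s.
2. the cover lies flat on the bench, let go, beside the stage, and the plate still lies level (height (world z) of dust_cover below 0.008 m and angle between dust_cover's own z axis and vertical below 0.05 rad and linear speed of dust_cover below 0.03 m/s and contact force between the fingers and dust_cover below 0.1 N and value of joint tilt_plate below 0.08 rad), for 0.2 s.
At the end, for the whole second after the job is handed in: The fingers hold the hinged plate still with its pointer within 3.4 degrees (0.06 rad) of the red index; the cover lies flat on the bench, at rest, let go and touching neither stage nor plate (angle between the x axis of pointer_tip and the x axis of index_mark, either way round below 0.06 rad and contact force between the fingers and tilt_plate above 0.5 N and velocity of joint tilt_plate between -0.05 and 0.05 rad/s and contact force between tilt_plate and dust_cover below 0.1 N and height (world z) of dust_cover below 0.008 m and angle between dust_cover's own z axis and vertical below 0.05 rad and linear speed of dust_cover below 0.03 m/s and contact force between dust_cover and tilt_stage below 0.1 N); the arm keeps its last pose, push and grip.
It fails at once if the plate swung up while the cover is still over the stage (value of joint tilt_plate above 0.12 rad and horizontal distance between dust_cover and tilt_stage below 0.1 m).
It fails at once if the cover dropped onto the bench (height (world z) of dust_cover below 0.04 m and linear speed of dust_cover above 0.7 m/s).
It fails at once if the red index knocked out of its setting (distance of index_mark from where it was at the start of the episode above 0.006 m).
It fails at once if a thing on the bench pushed aside or tipped (distance of any of mask_holder, resist_bottle, chuck_small, io_board, wafer_box, tweezers, loupe from where it was at the start of the episode above 0.02 m or angle between resist_bottle's own z axis and vertical above 0.4 rad).
It also fails if it takes over 61 s, if anything falls off the work surface, if the arm or the gripper's body presses on something with over 40 N, if the wrist force passes 120 N, or if a joint passes its speed limit or range.

## Working session

There is one attempt and no reset: what is moved stays moved. The work goes in short steps, Python scripts to look and compute and a tool call to move; the robot and the scene stay as the last step left them, time stands still between calls to the robot, and variables do not carry over. Pictures are saved under pics/ and viewed, at most 10 in all, crops included, and the job is handed in when it is done.

Besides the shell and the picture viewer there is one more tool, called after "Emit:" as name(argument=value, ...), one argument or row to a line, values as JSON. arm_command: Moves the arm, as the interface text tells. Its arguments: {"type":"object","properties":{"steps":{"type":"array","items":{"type":"array"}},"force":{"type":"number"}},"required":["steps"]}

```bash
mkdir -p pics
cat > h.py <<'E'
import numpy as np, cv2
from scipy.spatial.transform import Rotation as R
from station import ctrl, viewer, workorder
def cam(n):
    i=viewer.camera_info(n); f=240/np.tan(np.radians(i['fovy'])/2)
    K=np.array([[f,0,i['cx']],[0,f,i['cy']],[0,0,1.]])
    if 'pose' in i: T=np.array(i['pose'])
    else:
        s=ctrl.state(); A=np.eye(4); A[:3,:3]=R.from_rotvec(s['tcp_rot']).as_matrix(); A[:3,3]=s['position']; T=A@np.array(i['mount'])
    return K,np.array(i['dist_coeffs'],float),T
def ray(c,px):
    K,d,T=c; u=cv2.undistortPoints(np.array(px,float).reshape(-1,1,2),K,d)[:,0]
    v=np.c_[u[:,0],-u[:,1],-np.ones(len(u))]@T[:3,:3].T
    return T[:3,3],v
def onplane(c,px,z):
    o,v=ray(c,px); return o+v*((z-o[2])/v[:,2])[:,None]
def proj(c,P):
    K,d,T=c; p=(np.atleast_2d(P)-T[:3,3])@T[:3,:3]; p=p*[1,-1,-1]
    return cv2.projectPoints(p,np.zeros(3),np.zeros(3),K,d)[0][:,0]
def tri(c1,p1,c2,p2):
    A=np.zeros((3,3));b=np.zeros(3)
    for c,p in((c1,p1),(c2,p2)):
        o,v=ray(c,[p]); v=v[0]/np.linalg.norm(v[0]); M=np.eye(3)-np.outer(v,v); A+=M;b+=M@o
    return np.linalg.solve(A,b)
E
python3 - <<'E'
from h import *
for n in('scene','side','wrist'):
    c=cam(n); cv2.imwrite(f'pics/{n}0.png',viewer.read_camera(n)); print(n,c[0][0,0],c[1],np.round(c[2],3).tolist())
s=ctrl.state();print(s['position'],s['tcp_rot'],s['grip_width'],R.from_rotvec(s['tcp_rot']).as_matrix().round(3).tolist())
E
```

```text
scene 458.50860696745184 [-0.04418958  0.          0.          0.          0.        ] [[-0.435, -0.752, 0.496, 1.084], [0.901, -0.372, 0.225, 0.292], [0.015, 0.545, 0.839, 0.912], [0.0, 0.0, 0.0, 1.0]]
side 485.76163588606494 [-0.05567466  0.          0.          0.          0.        ] [[-1.0, -0.009, 0.026, 0.647], [0.026, -0.659, 0.751, 0.866], [0.01, 0.752, 0.659, 0.804], [0.0, 0.0, 0.0, 1.0]]
wrist 390.3849521380568 [0.02615958 0.         0.         0.         0.        ] [[1.0, -0.0, 0.002, 0.549], [-0.0, 0.951, 0.309, 0.078], [-0.002, -0.309, 0.951, 0.383], [0.0, 0.0, 0.0, 1.0]]
[5.49825285e-01 3.51416670e-05 2.57305338e-01] [-2.22086447e+00 -2.22078203e+00  8.48566542e-04] 0.08823932783076112 [[0.0, 1.0, -0.001], [1.0, -0.0, 0.0], [0.0, -0.001, -1.0]]
```

View pics/scene0.png

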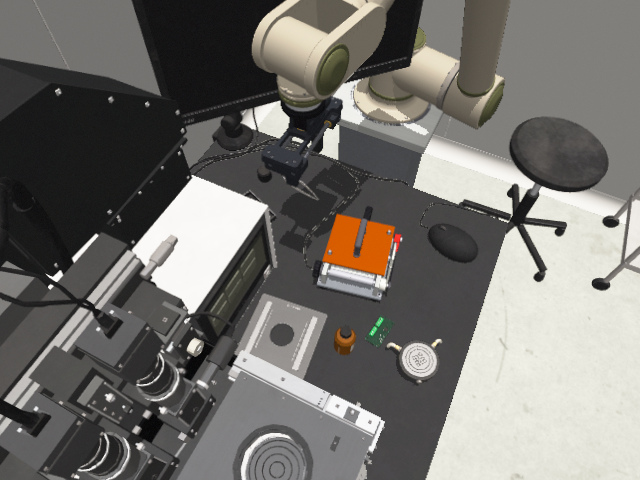

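View pics/side0.png

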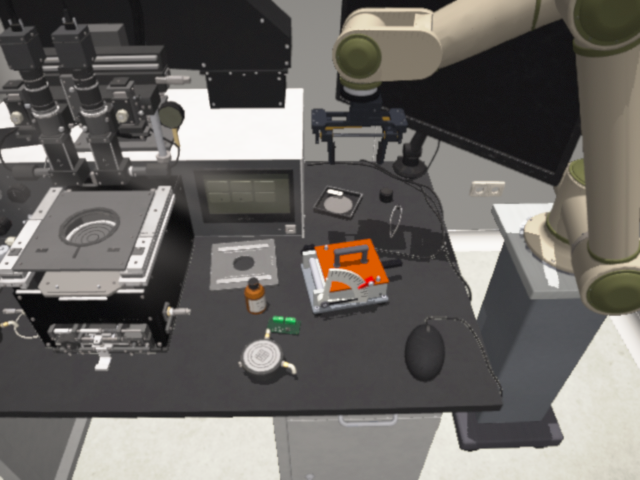

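View pics/wrist0.png

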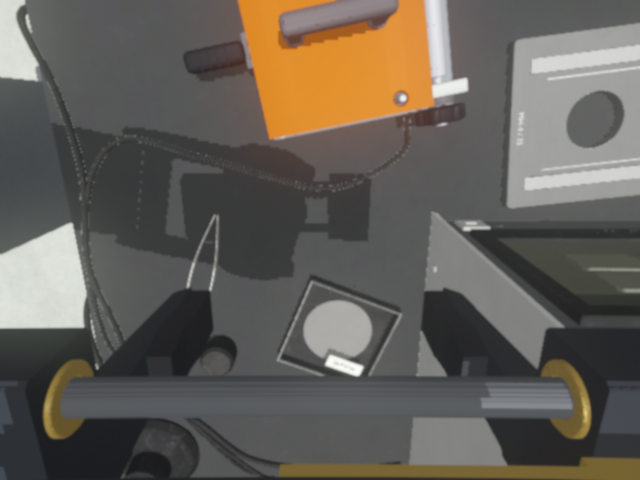

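The scene and side views show the orange cover on the stage (scene ~(360,245), side ~(350,262)), with the bench to its left free except for a black mouse-like object. The wrist view shows the dark handle near (338,18) and the black tab near (215,57). Next I measure these.

Run:
```python
from h import *
for n in('scene','side','wrist'):
    c=cam(n); im=cv2.imread(f'pics/{n}0.png'); hsv=cv2.cvtColor(im,cv2.COLOR_BGR2HSV)
    m=cv2.inRange(hsv,(5,180,120),(18,255,255)); k,l,st,_=cv2.connectedComponentsWithStats(m); i=1+st[1:,4].argmax(); m=np.uint8(l==i)
    h=cv2.convexHull(cv2.findContours(m,0,2)[0][0]); h=cv2.convexHull(np.argwhere(m)[:,::-1].astype(np.int32))
    q=cv2.approxPolyDP(h,8,True)[:,0]; P=onplane(c,q,.071); print(n,st[i],q.tolist(),P.round(4).tolist(),np.linalg.norm(P-np.roll(P,1,0),axis=1).round(3))
    r=cv2.inRange(hsv,(0,180,120),(3,255,255))|cv2.inRange(hsv,(174,180,120),(180,255,255)); y,x=np.nonzero(r)
    print(' red',len(x),x.min() if len(x) else 0,[x.mean(),y.mean()] if len(x) else 0)
    print(' place',proj(c,[[.49,.27,0],[.64,.27,0],[.64,.42,0],[.49,.42,0]]).round(0).tolist())
im=cv2.imread('pics/scene0.png')[190:310,290:420]; im2=cv2.imread('pics/side0.png')[220:320,290:420]
cv2.imwrite('pics/crop.png',np.hstack([cv2.resize(im,(390,360),interpolation=2),cv2.resize(im2,(390,360),interpolation=2)]))
```

```text
scene [ 322  214   73   62 2776] [[394, 227], [383, 275], [322, 260], [337, 214]] [[0.4898, 0.189, 0.071], [0.6139, 0.2123, 0.071], [0.6376, 0.0822, 0.071], [0.5139, 0.0597, 0.071]] [0.132 0.126 0.132 0.126]
 red 63 394 [np.float64(396.93650793650795), np.float64(239.6984126984127)]
 place [[422.0, 257.0], [399.0, 311.0], [466.0, 339.0], [485.0, 282.0]]
side [ 315  239   74   46 1551] [[388, 281], [325, 277], [315, 247], [370, 239]] [[0.4901, 0.1892, 0.071], [0.6191, 0.1758, 0.071], [0.6386, 0.085, 0.071], [0.5147, 0.0606, 0.071]] [0.131 0.13  0.093 0.126]
 red 55 359 [np.float64(366.3090909090909), np.float64(281.96363636363634)]
 place [[389.0, 334.0], [316.0, 335.0], [317.0, 404.0], [400.0, 402.0]]
wrist [  239     0   193   139 17737] [[431, 104], [271, 138], [239, 0], [421, 0]] [[0.635, 0.0809, 0.071], [0.5134, 0.0562, 0.071], [0.4947, 0.1493, 0.071], [0.6215, 0.149, 0.071]] [0.07  0.124 0.095 0.127]
 red 0 0 0
 place [[239.0, -160.0], [437.0, -160.0], [465.0, -488.0], [221.0, -486.0]]
```

View pics/crop.png

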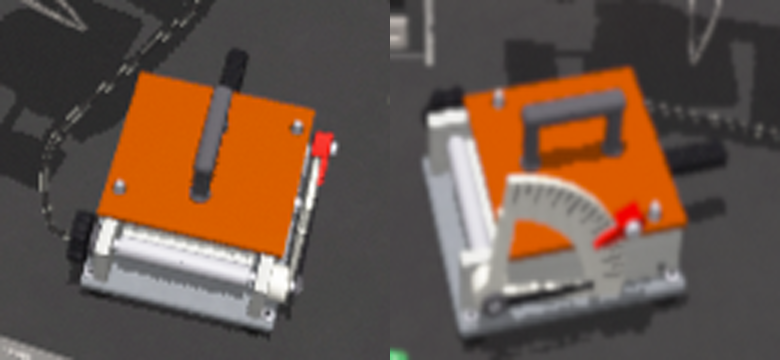

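The crops show the cover with handle and both pins, the black tab at the front, and the red index low on the quadrant (side full-frame ~(366,282)). Cover centre comes out at about (0.564, 0.136) with yaw about 0.187, and its sizes match. I move above the handle with the camera to the front, and check the bystanders near the placing area.

Emit:
arm_command(
  steps=[
    [88,[30,3,8],[0,0,-0.15]],
    [88,[60,6,15],[0,0,-0.3]],
    [88,[90,9,20],[0,0,-0.45]],
    [88,[115,12,25],[0,0,-0.6]],
    [88,[136,14,30],[0,0,-0.75]],
    [88,[136,14,30],[0,0,-0.9]],
    [88,[136,14,30],[0,0,-1.05]],
    [88,[136,14,30],[0,0,-1.2]],
    [88,[136,14,30],[0,0,-1.35]],
    [88,[136,14,30],[0,0,-1.5]],
  ],
  force=25,
)

```text
time: 1.15
position: [0.5639, 0.136, 0.2274]
tcp_rot: [-0.101, -3.139, 0.0]
ft_force: [0.2, 0.2, -0.4]
grip_width: 0.0879
grasp_force: 0.0
```

Emit:
arm_command(
  steps=[
    [88,[0,0,0],[0,0,-0.15]],
    [88,[0,0,0],[0,0,-0.258]],
    [88,[0,0,0],[0,0,-0.258]],
    [88,[0,0,0],[0,0,-0.258]],
  ],
)

```text
time: 1.55
position: [0.5639, 0.136, 0.2276]
tcp_rot: [0.289, -3.128, -0.0]
ft_force: [-0.0, -0.5, 0.5]
grip_width: 0.0877
grasp_force: 0.0
```

Run:
```python
from h import *
s=ctrl.state();M=R.from_rotvec(s['tcp_rot']).as_matrix();print(s['time'],s['position'],M.round(3).tolist(),s['ft_force'])
c=cam('wrist'); im=viewer.read_camera('wrist'); cv2.imwrite('pics/w1.png',im)
cs=cam('side');print('mouse',onplane(cs,[[425,322],[408,350],[444,350],[425,380]],0.01).round(3).tolist(),'io',onplane(cs,[[285,325],[300,333]],.01).round(3).tolist(),'chuck',onplane(cs,[[262,358],[297,372]],.02).round(3).tolist())
u=np.array([np.cos(.187),np.sin(.187),0]);C=np.array([.564,.136,0])
print(proj(c,[C+[0,0,.116]+0*u, C+[0,0,.116]+.037*u, C+[0,0,.116]-.037*u]).round(1))
```

```text
1.55 [0.56392936 0.13599999 0.2275969 ] [[-0.983, -0.183, -0.0], [-0.183, 0.983, 0.0], [0.0, 0.0, -1.0]] [-0.0366942  -0.4793542   0.50831823]
mouse [[0.415, 0.248, 0.01], [0.46, 0.316, 0.01], [0.39, 0.318, 0.01], [0.439, 0.383, 0.01]] io [[0.702, 0.251, 0.01], [0.671, 0.271, 0.01]] chuck [[0.742, 0.335, 0.02], [0.675, 0.367, 0.02]]
[[319.5 241.4]
 [319.6 293.6]
 [319.5 184.3]]
```

View pics/w1.png

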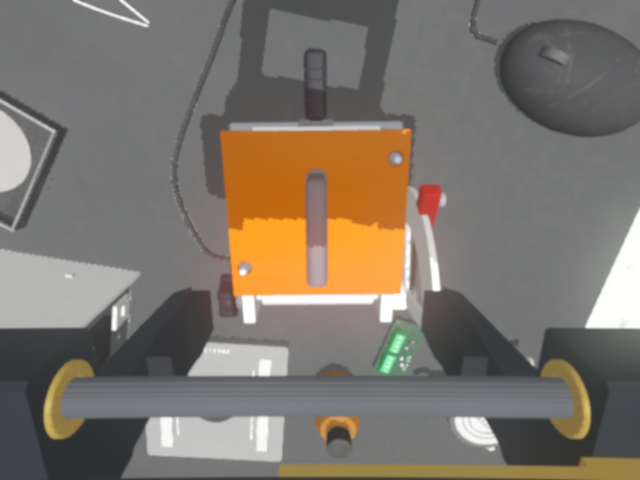

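The view shows the handle bar from (317,172) to (317,285), parallel to the tool, within about 2 mm sideways and about 5 mm towards the front of the prediction. I correct for that, descend, and pinch.

Emit:
arm_command(
  steps=[
    [55,[4,-1.5,25],[0,0,0]],
    [55,[4,-1.5,50],[0,0,0]],
    [55,[4,-1.5,75],[0,0,0]],
    [55,[4,-1.5,95],[0,0,0]],
    [55,[4,-1.5,108],[0,0,0]],
    [55,[4,-1.5,116],[0,0,0]],
    [55,[4,-1.5,116],[0,0,0]],
  ],
)

```text
time: 2.3
position: [0.56, 0.1338, 0.111]
tcp_rot: [0.292, -3.126, -0.0]
ft_force: [-1.0, 0.3, 0.5]
grip_width: 0.0549
grasp_force: 0.0
```

Emit:
arm_command(
  steps=[
    [10,[0,0,0],[0,0,0]],
    [10,[0,0,0],[0,0,0]],
    [10,[0,0,0],[0,0,0]],
    [10,[0,0,0],[0,0,0]],
    [10,[0,0,0],[0,0,0]],
    [10,[0,0,0],[0,0,0]],
  ],
  force=30,
)

```text
time: 2.9
position: [0.5604, 0.1339, 0.1119]
tcp_rot: [-0.294, 3.128, 0.0]
ft_force: [0.2, -0.1, 0.5]
grip_width: 0.0133
grasp_force: 30.0
```

Emit:
arm_command(
  steps=[
    [10,[0,0,-4],[0,0,0]],
    [10,[0,0,-10],[0,0,0]],
    [10,[0,0,-18],[0,0,0]],
    [10,[0,0,-28],[0,0,0]],
    [10,[0,0,-45],[0,0,0]],
    [10,[0,0,-65],[0,0,0]],
    [10,[0,0,-85],[0,0,0]],
    [10,[0,0,-105],[0,0,0]],
    [10,[0,0,-120],[0,0,0]],
    [10,[0,0,-120],[0,0,0]],
  ],
)

```text
time: 3.9
position: [0.5609, 0.1338, 0.2344]
tcp_rot: [-0.293, 3.123, -0.001]
ft_force: [-0.2, 0.2, -1.8]
grip_width: 0.0134
grasp_force: 30.0
```

Run:
```python
from h import *
s=ctrl.state();M=R.from_rotvec(s['tcp_rot']).as_matrix();print(s['time'],s['position'],s['ft_force'],s['torque'],s['grip_width'])
cv2.imwrite('pics/s2.png',viewer.read_camera('side')[150:430,200:500]) 
d=np.array([.563,.345,s['position'][2]])-s['position'];print(M.T@d, np.arctan2(M[1,1],M[0,1]))
```

```text
3.9 [0.56094915 0.13383082 0.23443232] [-0.17919718  0.2290878  -1.78919485] [ 0.00849123 -0.11627416 -0.0095064 ] 0.013363658257949442
[-4.13244130e-02  2.07096404e-01  3.51926567e-05] 1.758038319918839
```

View pics/s2.png

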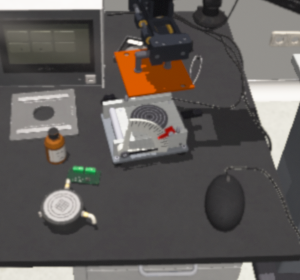

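The view shows the cover lifted clear, and the plate with its chuck lying level. Now I carry it left to (0.563, 0.345).

Emit:
arm_command(
  steps=[
    [10,[-3,15,0],[0,0,0]],
    [10,[-8,40,0],[0,0,0.03]],
    [10,[-13,65,0],[0,0,0.06]],
    [10,[-18,90,0],[0,0,0.09]],
    [10,[-23,115,0],[0,0,0.12]],
    [10,[-28,140,0],[0,0,0.15]],
    [10,[-33,165,0],[0,0,0.18]],
    [10,[-38,190,0],[0,0,0.185]],
    [10,[-41,207,0],[0,0,0.187]],
    [10,[-41,207,0],[0,0,0.187]],
  ],
)

```text
time: 4.95
position: [0.5609, 0.3476, 0.2301]
tcp_rot: [0.005, -3.139, 0.0]
ft_force: [0.3, -0.6, -2.2]
grip_width: 0.0134
grasp_force: 30.0
```

Emit:
arm_command(
  steps=[
    [10,[0,0,15],[0,0,0]],
    [10,[0,0,35],[0,0,0]],
    [10,[0,0,60],[0,0,0]],
    [10,[0,0,85],[0,0,0]],
    [10,[0,0,110],[0,0,0]],
    [10,[0,0,135],[0,0,0]],
    [10,[0,0,155],[0,0,0]],
    [10,[0,0,168],[0,0,0]],
    [10,[0,0,172],[0,0,0]],
    [10,[0,0,172],[0,0,0]],
  ],
)

```text
time: 5.95
position: [0.562, 0.3447, 0.0596]
tcp_rot: [0.0, -3.141, 0.0]
ft_force: [-0.0, -0.2, -1.6]
grip_width: 0.0136
grasp_force: 30.0
```

Run:
```python
from h import *
s=ctrl.state();print(s['time'],s['position'],s['tcp_rot'],s['ft_force'],s['torque'])
im=viewer.read_camera('side');c=cam('side');cv2.imwrite('pics/s3.png',cv2.resize(im[220:440,230:500],None,fx=2,fy=2))
m=cv2.inRange(cv2.cvtColor(im,40),(5,180,100),(18,255,255));k,l,st,_=cv2.connectedComponentsWithStats(m);i=1+st[1:,4].argmax()
q=cv2.approxPolyDP(cv2.convexHull(np.argwhere(l==i)[:,::-1].astype(np.int32)),6,True)[:,0];print(q.tolist(),onplane(c,q,.015).round(3).tolist())
```

```text
5.95 [0.56204389 0.34474557 0.05958533] [ 1.80815514e-04 -3.14111341e+00  2.68877757e-04] [-0.04754348 -0.17608884 -1.64386666] [ 0.13402387 -0.0971124  -0.02163789]
[[393, 393], [323, 395], [321, 334], [384, 332]] [[0.503, 0.411, 0.015], [0.629, 0.412, 0.015], [0.629, 0.278, 0.015], [0.503, 0.276, 0.015]]
```

View pics/s3.png

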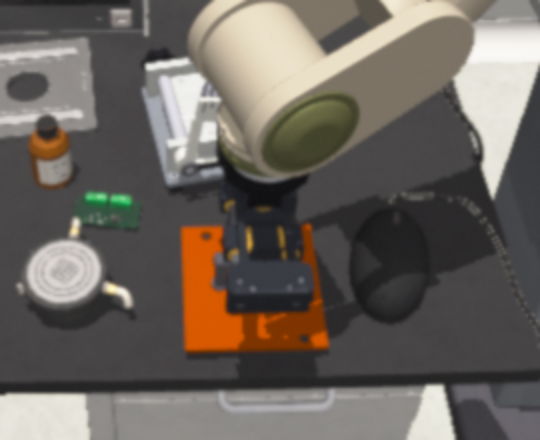

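The cover hovers over the free bench with clearance to the mouse and the chuck, about 14 mm up. I lower it gently.

Emit:
arm_command(
  steps=[
    [10,[0,0,4],[0,0,0]],
    [10,[0,0,7],[0,0,0]],
    [10,[0,0,10],[0,0,0]],
    [10,[0,0,12],[0,0,0]],
    [10,[0,0,13],[0,0,0]],
    [10,[0,0,13],[0,0,0]],
  ],
)

```text
time: 6.6
position: [0.5621, 0.3448, 0.0466]
tcp_rot: [0.0, -3.141, 0.0]
ft_force: [-0.3, 0.1, -3.6]
grip_width: 0.0135
grasp_force: 30.0
```

Emit:
arm_command(
  steps=[
    [10,[0,0,1],[0,0,0]],
    [10,[0,0,2],[0,0,0]],
    [10,[0,0,2],[0,0,0]],
  ],
)

```text
time: 6.9
position: [0.5622, 0.3449, 0.046]
tcp_rot: [-0.0, 3.141, 0.0]
ft_force: [-2.6, -1.1, 5.5]
grip_width: 0.0131
grasp_force: 30.0
```

Emit:
arm_command(
  steps=[
    [40,[0,0,0],[0,0,0]],
    [40,[0,0,0],[0,0,0]],
    [40,[0,0,0],[0,0,0]],
    [40,[0,0,0],[0,0,0]],
    [40,[0,0,-10],[0,0,0]],
    [40,[0,0,-30],[0,0,0]],
    [40,[0,0,-60],[0,0,0]],
    [40,[0,0,-100],[0,0,0]],
    [40,[0,0,-150],[0,0,0]],
    [40,[0,0,-180],[0,0,0]],
  ],
)

```text
time: 7.9
position: [0.5624, 0.345, 0.2297]
tcp_rot: [-0.0, 3.137, 0.003]
ft_force: [0.7, 0.8, -0.4]
grip_width: 0.0401
grasp_force: 0.0
```

Run:
```python
from h import *
s=ctrl.state();print(s['time'],s['position'],s['tcp_rot'],s['ft_force'],s['grip_width'])
im=viewer.read_camera('side');c=cam('side')
m=cv2.inRange(cv2.cvtColor(im,40),(5,180,100),(18,255,255));k,l,st,_=cv2.connectedComponentsWithStats(m);i=1+st[1:,4].argmax()
q=cv2.approxPolyDP(cv2.convexHull(np.argwhere(l==i)[:,::-1].astype(np.int32)),6,True)[:,0];print(q.tolist(),onplane(c,q,.005).round(3).tolist())
```

```text
7.9 [0.56240916 0.3450109  0.22967891] [-4.76972715e-04  3.13665267e+00  3.10007445e-03] [ 0.66912351  0.77874791 -0.35789263] 0.04014920633416299
[[392, 396], [323, 399], [321, 338], [383, 337]] [[0.503, 0.411, 0.005], [0.628, 0.414, 0.005], [0.629, 0.28, 0.005], [0.505, 0.28, 0.005]]
```

The cover lies flat and released; its corners fit z=5 mm (125 x 134). Now I move above the tab.

Emit:
arm_command(
  steps=[
    [40,[16,-38,0],[0,0,-0.03]],
    [40,[32,-76,0],[0,0,-0.06]],
    [40,[48,-114,0],[0,0,-0.1]],
    [40,[64,-152,0],[0,0,-0.14]],
    [40,[80,-190,0],[0,0,-0.187]],
    [40,[92,-220,0],[0,0,-0.187]],
    [40,[96,-228,0],[0,0,-0.187]],
    [40,[96,-228,0],[0,0,-0.187]],
    [40,[96,-228,0],[0,0,-0.187]],
  ],
)

```text
time: 8.85
position: [0.4666, 0.1175, 0.225]
tcp_rot: [-0.294, 3.127, 0.0]
ft_force: [-0.2, 0.5, -0.3]
grip_width: 0.0403
grasp_force: 0.0
```

Run:
```python
from h import *
s=ctrl.state();print(s['time'],s['position'],s['tcp_rot'],s['ft_force'],s['grip_width'])
c=cam('wrist');im=viewer.read_camera('wrist');cv2.imwrite('pics/w4.png',im)
np.save('w4c.npy',np.array([c[2]]))
b=viewer.read_camera('side');cv2.imwrite('pics/s4.png',b);a=viewer.read_camera('scene');cv2.imwrite('pics/c4.png',a)
cv2.imwrite('pics/m4.png',np.hstack([im[:,60:510],cv2.resize(b[230:320,290:405],(350,274),interpolation=2)[:480] if 0 else cv2.copyMakeBorder(cv2.resize(b[230:320,290:400],(330,270),interpolation=2),0,210,0,0,0)]))
```

```text
8.85 [0.46661782 0.11751423 0.22497335] [-2.93902132e-01  3.12705763e+00  4.73773783e-04] [-0.18861678  0.54235203 -0.31430621] 0.040266534561718935
```

View pics/m4.png

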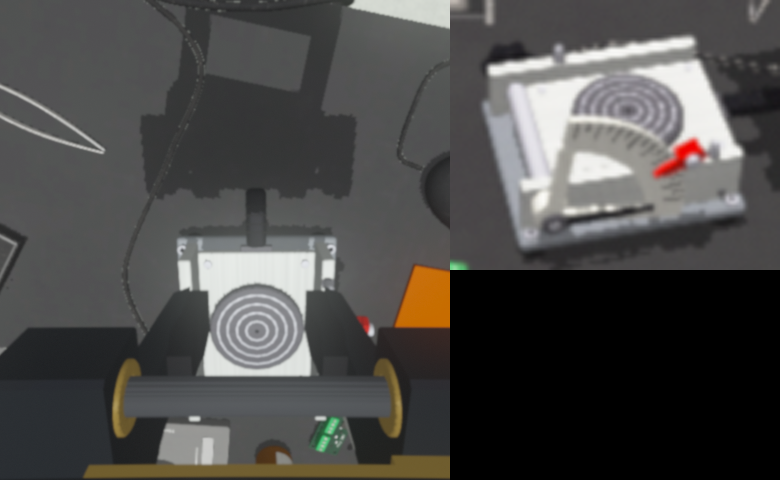

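The wrist view shows the tab at u≈316, rows 187–246, aligned with the tool. The side crop shows the needle from the hinge at about (555,222) to (655,207), and the red index from about (655,172) to (705,148). Next I compute the tab position and index angle.

Run:
```python
from h import *
s=ctrl.state();M=R.from_rotvec(s['tcp_rot']).as_matrix()
c=cam('wrist');im=cv2.imread('pics/w4.png')
P=onplane(c,[[316,187],[316,246],[307,215],[326,215]],.0565);print('tab',P.round(4).tolist(), (M.T@(P-s['position']).T).T.round(4).tolist())
cs=cam('side'); sd=cv2.imread('pics/s4.png'); hsv=cv2.cvtColor(sd,40)
base=onplane(c,[[60+178,240],[60+335,240]],.02);print('base front',base.round(4).tolist())
for yaw in (.187,):
  u=np.array([np.cos(yaw),np.sin(yaw),0]);v=np.array([-u[1],u[0],0])
  H=P[0]+.192*u; H[2]=.05; print('hinge',H)
  def inpl(cc,px,y):
    o,d=ray(cc,px); t=((H-o)@v+y)/(d@v); Q=o+d*t[:,None]-H; return np.c_[-(Q@u),Q[:,2]]
  def show(n,cc,px,y):
    q=inpl(cc,px,y);print(n,y,np.c_[px,np.hypot(*q.T)*1e3,np.arctan2(q[:,1],q[:,0])].round(3).tolist())
  f=lambda x,y:[290+(x-450)/3,230+y/3]
  show('needle hub,tip',cs,[f(555,222),f(655,207)],.079)
  m=cv2.inRange(hsv,(0,150,90),(4,255,255))|cv2.inRange(hsv,(172,150,90),(180,255,255)); m[:,:340]=0
  yx=np.argwhere(m[260:310,:400])+[260,0]; px=yx[:,::-1].astype(float)
  for y in(.077,.087):
    q=inpl(cs,px,y); r=np.hypot(*q.T);a=np.arctan2(q[:,1],q[:,0])
    for lo in range(60,130,8):
      k=(r*1e3>=lo)&(r*1e3<lo+8)
      if k.any():print(y,lo,k.sum(),a[k].mean().round(3),a[k].min().round(3),a[k].max().round(3))
cv2.imwrite('pics/q4.png',cv2.resize(sd[255:315,310:400],(780,520),interpolation=cv2.INTER_CUBIC))
```

```text
tab [[0.4431, 0.1109, 0.0565], [0.4899, 0.1198, 0.0565], [0.466, 0.1081, 0.0565], [0.4633, 0.1226, 0.0565]] [[0.0243, -0.0024, 0.1681], [-0.0234, -0.0024, 0.1681], [0.0022, -0.0094, 0.1681], [0.0022, 0.0054, 0.1681]]
base front [[0.5101, 0.0527, 0.02], [0.4839, 0.1903, 0.02]]
hinge [0.63173619 0.14658536 0.05      ]
needle hub,tip 0.079 [[325.0, 304.0, 7.238, -2.018], [358.333, 299.0, 67.366, -0.114]]
0.077 68 10 0.378 0.325 0.441
0.077 76 14 0.379 0.319 0.442
0.077 84 17 0.424 0.335 0.522
0.077 92 17 0.482 0.417 0.547
0.077 100 13 0.461 0.37 0.544
0.087 68 7 0.534 0.489 0.579
0.087 76 13 0.533 0.471 0.593
0.087 84 17 0.537 0.471 0.62
0.087 92 15 0.604 0.543 0.663
0.087 100 19 0.582 0.485 0.655
```

View pics/q4.png

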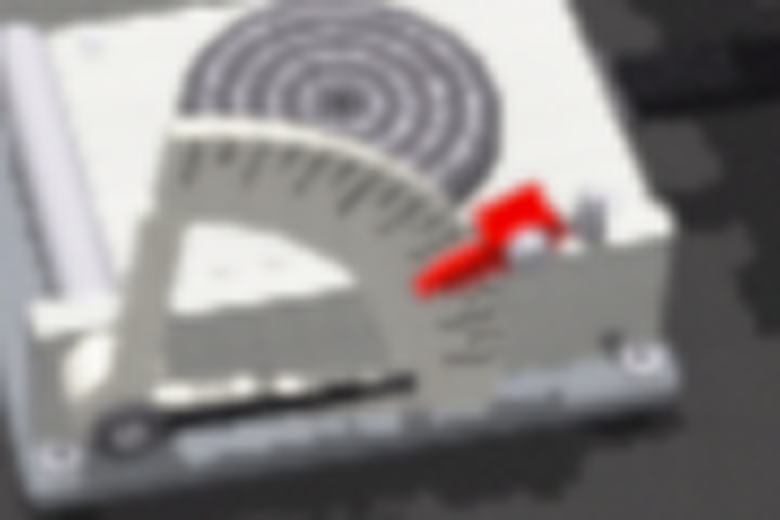

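The zoom shows the needle tip at full-frame (357.7,299.0) and the index's inner end at (358.2,288.2). That puts the index at about 0.52 rad relative to the needle. The tab's size checks out (48 x 15 mm), so I grip it.

Emit:
arm_command(
  steps=[
    [40,[2,-2,30],[0,0,0]],
    [40,[2,-2,65],[0,0,0]],
    [40,[2,-2,100],[0,0,0]],
    [40,[2,-2,130],[0,0,0]],
    [40,[2,-2,155],[0,0,0]],
    [40,[2,-2,170],[0,0,0]],
    [40,[2,-2,175],[0,0,0]],
    [40,[2,-2,175],[0,0,0]],
  ],
)

```text
time: 9.8
position: [0.4646, 0.1149, 0.0494]
tcp_rot: [0.295, -3.127, -0.0]
ft_force: [-0.6, -0.1, 0.5]
grip_width: 0.0399
grasp_force: 0.0
```

Emit:
arm_command(
  steps=[
    [10,[0,0,0],[0,0,0]],
    [10,[0,0,0],[0,0,0]],
    [10,[0,0,0],[0,0,0]],
    [10,[0,0,0],[0,0,0]],
    [10,[0,0,0],[0,0,0]],
  ],
  force=15,
)

```text
time: 10.3
position: [0.4645, 0.116, 0.0504]
tcp_rot: [-0.292, 3.127, 0.004]
ft_force: [-0.4, 12.1, 2.4]
grip_width: 0.0159
grasp_force: 15.0
```

Emit:
arm_command(
  steps=[
    [10,[-0.3,1,-10.2],[0,0,0]],
    [10,[-1.2,1,-20.3],[0,0,0]],
    [10,[-2.7,1,-30.4],[0,0,0]],
    [10,[-4.9,1,-40.4],[0,0,0]],
    [10,[-7.6,1,-50.2],[0,0,0]],
    [10,[-10.9,1,-59.9],[0,0,0]],
    [10,[-14.8,1,-69.3],[0,0,0]],
    [10,[-18.4,1,-77],[0,0,0]],
    [10,[-22.5,1,-84.5],[0,0,0]],
    [10,[-22.5,1,-84.5],[0,0,0]],
  ],
)

```text
time: 11.3
position: [0.4852, 0.1202, 0.1351]
tcp_rot: [0.294, -3.125, -0.002]
ft_force: [-6.7, 5.2, 0.8]
grip_width: 0.0155
grasp_force: 15.0
```

Run:
```python
from h import *
s=ctrl.state();print(s['time'],s['position'],s['tcp_rot'],s['ft_force'],s['torque'],s['grip_width'],s['grasp_force'])
b=viewer.read_camera('side');cv2.imwrite('pics/s5.png',b)
cv2.imwrite('pics/q5.png',cv2.resize(b[255:315,310:400],(780,520),interpolation=cv2.INTER_CUBIC))
```

```text
11.3 [0.48524436 0.12020203 0.13514201] [ 2.93763039e-01 -3.12533704e+00 -1.96273864e-03] [-6.73284566  5.17295363  0.84548608] [0.73614825 0.85495883 0.01997611] 0.015529116738064291 15.001256335526705
```

View pics/q5.png

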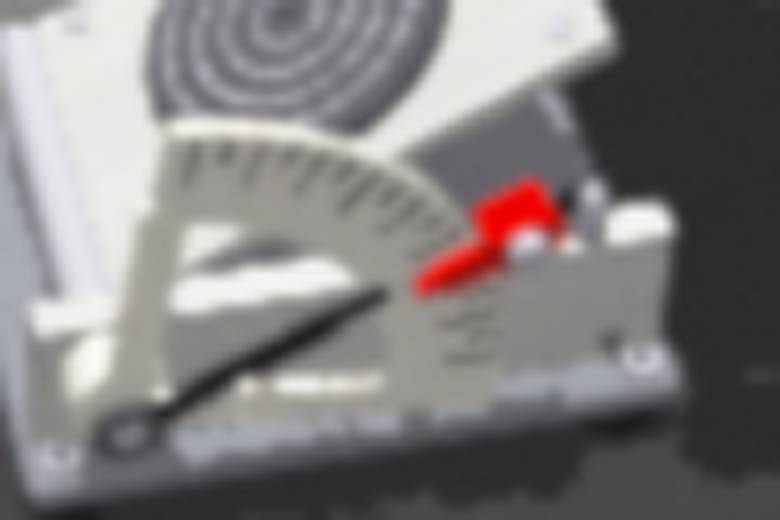

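The zoom shows the needle from the hub (130,432) to its tip (383,292), close to the index's inner end at (418,288), perhaps slightly high. I quantify this in the quadrant plane.

Run:
```python
from h import *
cs=cam('side'); H=np.array([.6317,.1466,.05])
f=lambda p:np.array([310,255])+(np.array(p,float)+.5)*(90/780)-.5
yaw=.187;u=np.array([np.cos(yaw),np.sin(yaw),0]);v=np.array([-u[1],u[0],0])
names=['hub','tip0','tip1','half1','inner','barmid','barout']
px=np.array([f(p) for p in[(130,432),(413,381),(383,292),(256,362),(418,288),(455,270),(497,250)]])
for y in(.079,.083,.087):
    o,d=ray(cs,px);t=((H-o)@v+y)/(d@v);Q=o+d*t[:,None]-H;q=np.c_[-(Q@u),Q[:,2]]
    w=q-q[0]
    print(y,'hub',q[0].round(4)); print({n:(round(np.hypot(*x)*1e3,1),round(np.arctan2(x[1],x[0]),3)) for n,x in zip(names[1:],w[1:])}, 'bar dir',np.arctan2(*(w[6]-w[4])[::-1]).round(3),'needle dir',np.arctan2(*(w[2]-w[3])[::-1]).round(3))
c=.06
# red stats and needle dark line in original pixels
a=cv2.imread('pics/s5.png');m=cv2.inRange(cv2.cvtColor(a,40),(0,120,80),(6,255,255))|cv2.inRange(cv2.cvtColor(a,40),(172,120,80),(180,255,255))
print([(x,np.nonzero(m[270:300,x])[0]+270) for x in range(355,380)])
g=a[270:310,320:362].max(2); print([(320+i,270+int(g[:,i].argmin()),int(g[:,i].min())) for i in range(10,40,2)])
```

```text
0.079 hub [-0.0041 -0.0075]
{'tip0': (np.float64(68.5), np.float64(0.029)), 'tip1': (np.float64(69.1), np.float64(0.538)), 'half1': (np.float64(34.7), np.float64(0.54)), 'inner': (np.float64(76.2), np.float64(0.475)), 'barmid': (np.float64(85.8), np.float64(0.473)), 'barout': (np.float64(96.5), np.float64(0.47))} bar dir 0.451 needle dir 0.535
0.083 hub [-0.005  -0.0027]
{'tip0': (np.float64(68.0), np.float64(0.029)), 'tip1': (np.float64(68.6), np.float64(0.538)), 'half1': (np.float64(34.5), np.float64(0.54)), 'inner': (np.float64(75.7), np.float64(0.475)), 'barmid': (np.float64(85.2), np.float64(0.473)), 'barout': (np.float64(95.9), np.float64(0.47))} bar dir 0.451 needle dir 0.535
0.087 hub [-0.0059  0.0022]
{'tip0': (np.float64(67.6), np.float64(0.029)), 'tip1': (np.float64(68.2), np.float64(0.538)), 'half1': (np.float64(34.3), np.float64(0.54)), 'inner': (np.float64(75.2), np.float64(0.475)), 'barmid': (np.float64(84.7), np.float64(0.473)), 'barout': (np.float64(95.3), np.float64(0.47))} bar dir 0.451 needle dir 0.535
[(355, array([], dtype=int64)), (356, array([], dtype=int64)),
[... 474 characters left out ...]
), (368, array([277, 278, 279, 280, 281, 282])), (369, array([276, 277, 278, 279, 280, 281])), (370, array([276, 277, 278, 279, 280, 281])), (371, array([276, 277, 278, 279, 280])), (372, array([276, 277, 278, 279, 280, 281])), (373, array([277, 278, 279, 280, 281])), (374, array([278, 279, 280, 281])), (375, array([], dtype=int64)), (376, array([], dtype=int64)), (377, array([], dtype=int64)), (378, array([], dtype=int64)), (379, array([], dtype=int64))]
[(330, 302, 60), (332, 300, 44), (334, 299, 41), (336, 297, 54), (338, 296, 54), (340, 296, 38), (342, 295, 37), (344, 294, 37), (346, 293, 39), (348, 309, 46), (350, 309, 46), (352, 309, 44), (354, 309, 45), (356, 309, 44), (358, 308, 46)]
```

Run:
```python
from h import *
cs=cam('side'); cw=cam('wrist'); cc=cam('scene')
W=viewer.read_camera('wrist');S=viewer.read_camera('scene');D=cv2.imread('pics/s5.png')
cv2.imwrite('pics/w5.png',W);cv2.imwrite('pics/c5.png',S)
H=np.array([.6317,.1466,.05]);yaw=.187;u=np.array([np.cos(yaw),np.sin(yaw),0]);v=np.array([-u[1],u[0],0])
P=lambda r,a,y:H-u*r*np.cos(a)+np.array([0,0,1])*r*np.sin(a)+v*y
for n,I,c in(('wrist',W,cw),('scene',S,cc)):
    h=cv2.cvtColor(I,40);m=cv2.inRange(h,(0,120,60),(4,255,255))|cv2.inRange(h,(172,120,60),(180,255,255))
    k,l,st,ce=cv2.connectedComponentsWithStats(m);print(n,st[1:].tolist()[:6])
    print(' exp index in/out y79,87',proj(c,[P(.075,.46,.079),P(.112,.46,.079),P(.075,.46,.087),P(.112,.46,.087),P(.069,.52,.079)]).round(1).tolist())
    i=1+st[1:,4].argmax();x,y,w,hh,_=st[i]
    for r in range(y,y+hh): print(r,(np.nonzero(l[r]==i)[0][[0,-1]]).tolist(),end=' ')
    print()
redn=np.clip(D[:,:,2].astype(float)-D[:,:,:2].max(2),0,None)
for x in range(356,366):
    w=redn[282:291,x]; print(x,w.astype(int).tolist(),(w@np.arange(282,291)/max(w.sum(),1)).round(2))
```

```text
wrist []
 exp index in/out y79,87 [[459.8, 416.2], [478.9, 386.1], [474.4, 416.3], [495.4, 386.2], [459.1, 428.2]]Traceback (most recent call last):
  File "<stdin>", line 11, in <module>
ValueError: attempt to get argmax of an empty sequence
```

Run:
```python
from h import *
i=viewer.camera_info('wrist');K,d,_=cam('wrist');A=np.eye(4);A[:3,:3]=np.array([[-.983,-.183,0],[-.183,.983,0],[0,0,-1]]);A[:3,:3]=R.from_matrix(A[:3,:3]).as_matrix();A[:3,3]=[.56393,.136,.2276]
c=(K,d,A@np.array(i['mount'])); cs=cam('side')
H=np.array([.6317,.1466,.05]);yaw=.187;u=np.array([np.cos(yaw),np.sin(yaw),0]);v=np.array([-u[1],u[0],0])
W=cv2.imread('pics/w1.png');red=np.clip(W[:,:,2].astype(float)-W[:,:,:2].max(2),0,None)
print(red[176:232:2,412:448].astype(int))
P=lambda r,a,y:H-u*r*np.cos(a)+np.array([0,0,1])*r*np.sin(a)+v*y
for a in(.4,.5): print(a,[(r,y,proj(c,P(r,a,y))[0].round(1).tolist()) for r in(.075,.09,.112) for y in(.073,.077,.081,.087)])
D=cv2.imread('pics/s5.png');redn=np.clip(D[:,:,2].astype(float)-D[:,:,:2].max(2),0,None)
for x in range(356,366):
    w=redn[281:291,x]; print(x,w.astype(int).tolist(),(w@np.arange(281,291)/max(w.sum(),1)).round(2))
```

```text
[[ 8  7  6 ...  2  2  2]
 [ 8  7  6 ...  3  2  3]
 [ 8  7  7 ...  3  3  3]
 ...
 [10  9  9 ...  8  6  6]
 [10  9 10 ...  7  7  5]
 [ 9 10 10 ...  5  6  4]]
0.4 [(0.075, 0.073, [416.2, 223.9]), (0.075, 0.077, [421.7, 223.9]), (0.075, 0.081, [427.2, 223.9]), (0.075, 0.087, [435.5, 223.9]), (0.09, 0.073, [419.7, 207.5]), (0.09, 0.077, [425.4, 207.4]), (0.09, 0.081, [431.1, 207.4]), (0.09, 0.087, [439.7, 207.4]), (0.112, 0.073, [425.4, 181.0]), (0.112, 0.077, [431.4, 181.0]), (0.112, 0.081, [437.4, 181.0]), (0.112, 0.087, [446.4, 180.9])]
0.5 [(0.075, 0.073, [418.2, 231.0]), (0.075, 0.077, [423.8, 231.0]), (0.075, 0.081, [429.4, 230.9]), (0.075, 0.087, [437.8, 230.9]), (0.09, 0.073, [422.2, 215.8]), (0.09, 0.077, [428.1, 215.8]), (0.09, 0.081, [433.9, 215.8]), (0.09, 0.087, [442.7, 215.8]), (0.112, 0.073, [428.8, 191.3]), (0.112, 0.077, [435.1, 191.2]), (0.112, 0.081, [441.3, 191.2]), (0.112, 0.087, [450.6, 191.2])]
356 [2, 3, 3, 2, 2, 6, 10, 6, 2, 1] 285.86
357 [2, 2, 3, 3, 8, 27, 57, 42, 16, 4] 287.0
358 [2, 2, 2, 6, 27, 82, 141, 119, 48, 9] 287.13
359 [2, 3, 5, 23, 76, 150, 184, 126, 46, 9] 286.72
360 [2, 3, 14, 58, 141, 193, 172, 94, 28, 5] 286.2
361 [3, 6, 33, 107, 176, 194, 137, 72, 18, 3] 285.76
362 [2, 14, 63, 149, 201, 168, 107, 58, 15, 3] 285.39
363 [9, 32, 104, 175, 189, 138, 88, 44, 11, 2] 284.98
364 [54, 63, 140, 191, 160, 115, 74, 25, 5, 2] 284.39
365 [154, 129, 154, 172, 135, 94, 51, 13, 2, 2] 283.64
```

```bash
python3 - <<'E'
import cv2,numpy as np,sys
np.set_printoptions(threshold=10**6,linewidth=250)
W=cv2.imread('pics/w1.png');red=np.clip(W[:,:,2].astype(int)-W[:,:,:2].max(2),0,None)
print(red[180:232:2,412:444:2]);print(W[180:232:4,412:448:3].max(2))
E
python3 - <<'E'
from h import *
np.set_printoptions(threshold=10**6,linewidth=250)
S=viewer.read_camera('scene');c=cam('scene');cv2.imwrite('pics/c5.png',S)
red=np.clip(S[:,:,2].astype(int)-S[:,:,:2].max(2),0,None);print(red[228:256,388:406])
H=np.array([.6317,.1466,.05]);yaw=.187;u=np.array([np.cos(yaw),np.sin(yaw),0]);v=np.array([-u[1],u[0],0])
P=lambda r,a,y:H-u*r*np.cos(a)+np.array([0,0,1])*r*np.sin(a)+v*y
for a in(.4,.5): print(a,[(r,y,proj(c,P(r,a,y))[0].round(1).tolist()) for r in(.075,.09,.112) for y in(.077,.081,.087)])
E
```

```text
[[  8   7   7   6   6   6   6   5   5   4   5   4   4   4   3   3]
 [  8   8   8   7   6   7   8   7   7   6   6   5   6   6   4   3]
 [  8   8   7   8  20  39  46  46  47  46  45  50  52  45  12   4]
 [  6   7   8  17  69 107 114 114 115 113 106 112 117 106  40   5]
 [  3   4   8  25  86 114 121 125 124 124 118 117 124 121  66   9]
 [  3   3   5  32  88 110 122 124 126 125 123 116 126 128 101  27]
 [  4   2   4  33  87 105 119 127 127 126 126 123 130 134 113  29]
 [  4   2   5  41  86 104 125 133 134 135 134 134 135 135  99  12]
 [  6   3   7  50  86 103 127 136 135 136 136 136 135 134  87   7]
 [  5   6  16  62  88 106 124 131 132 132 131 131 131 126  54   1]
 [  6   7  28  76  89 110 126 131 131 130 131 130 131 119  30   0]
 [  6   9  38  83  93 114 127 130 130 130 131 131 130 106  18   0]
 [  6   9  40  84  98 117 127 130 130 129 130 129 128  88   8   0]
 [  7   7  28  79 101 120 129 129 129 129 129 128 127  77   7   0]
 [  7   7  18  66 105 123 128 129 127 127 129 128 123  67   8   4]
 [  7   7  12  52 108 125 128 127 126 127 128 127 114  41   6   4]
 [  8   7   8  38 105 121 12
[... 3287 characters left out ...]
  2   0   1   1   0   2   2   1   1   1   1]
 [  0   0   0   1   1   1   2   2   0   1   1   0   1   0   2   1   1   1]]
0.4 [(0.075, 0.077, [393.4, 248.9]), (0.075, 0.081, [395.2, 249.3]), (0.075, 0.087, [398.0, 250.0]), (0.09, 0.077, [394.9, 242.2]), (0.09, 0.081, [396.8, 242.6]), (0.09, 0.087, [399.5, 243.2]), (0.112, 0.077, [397.2, 232.4]), (0.112, 0.081, [399.0, 232.8]), (0.112, 0.087, [401.7, 233.5])]
0.5 [(0.075, 0.077, [393.6, 248.5]), (0.075, 0.081, [395.4, 248.9]), (0.075, 0.087, [398.2, 249.5]), (0.09, 0.077, [395.1, 241.6]), (0.09, 0.081, [397.0, 242.1]), (0.09, 0.087, [399.8, 242.7]), (0.112, 0.077, [397.5, 231.6]), (0.112, 0.081, [399.3, 232.0]), (0.112, 0.087, [402.1, 232.7])]
```

Run:
```python
from h import *
np.set_printoptions(threshold=10**6,linewidth=250)
c=cam('scene');A=cv2.imread('pics/c4.png');B=cv2.imread('pics/c5.png')
print(A[244:280,384:404].max(2));print(B[244:280,384:404].max(2))
H=np.array([.634,.147,.05]);yaw=.187;u=np.array([np.cos(yaw),np.sin(yaw),0]);v=np.array([-u[1],u[0],0])
P=lambda r,a,y:H-u*r*np.cos(a)+np.array([0,0,1])*r*np.sin(a)+v*y
for a in(0,.52): print(a,[(r,y,proj(c,P(r,a,y))[0].round(1).tolist()) for r in(0,.035,.069) for y in(.077,.081,.087)])
```

```text
[[233 241 243 245 211 176 171 169 143  85 166 219 167 243 242 119  71  70  71  71]
 [232 242 244 245 178 168 170 166 117  87 194 226 203 242 215 103  73  73  73  71]
 [236 242 244 244 173 167 170 163 102  90 211 232 228 244 184  92  75  72  71  72]
 [235 243 244 240 186 170 156 155  88 105 232 237 230 246 134  74  72  72  72  72]
 [238 244 244 221 177 170 116 135  86 132 234 238 243 239 114  72  73  74  74  72]
 [241 243 244 198 171 169 116  90  83 148 238 227 228 164  88  73  73  72  71  73]
 [242 244 245 184 169 169 116  83  91 188 242 216 241 189  94  73  72  72  72  72]
 [243 245 243 172 167 157 114  78  91 225 244 193 207 119  76  73  72  73  72  73]
 [242 244 238 185 171 138 107  75 110 242 246 146  79  73  72  72  73  71  73  73]
 [243 244 213 175 169 158 106  71 135 244 243 120  71  72  72  75  72  72  73  71]
 [243 245 178 169 170 117  84  84 151 244 224 109  72  74  73  73  72  72  74  72]
 [243 244 194 192 184 143  87  88 195 246 208  96  73  73  73  72  72  73  73  72]
 [244 241 236 239 230 214 127 103 233 249 148  59  70  73  73  74  74  73  73  73]
 [244 225 231 241 243
[... 4738 characters left out ...]
46  64  71  70  69  68  71  71  70  70  71  69  69  67]
 [234 212 143 157 120  62  53  66  70  70  70  69  70  70  69  69  68  69  68  68]]
0 [(0, 0.077, [385.3, 283.8]), (0, 0.081, [387.2, 284.3]), (0, 0.087, [390.0, 284.9]), (0.035, 0.077, [388.4, 269.9]), (0.035, 0.081, [390.3, 270.3]), (0.035, 0.087, [393.0, 270.9]), (0.069, 0.077, [391.3, 256.8]), (0.069, 0.081, [393.1, 257.2]), (0.069, 0.087, [395.8, 257.8])]
0.52 [(0, 0.077, [385.3, 283.8]), (0, 0.081, [387.2, 284.3]), (0, 0.087, [390.0, 284.9]), (0.035, 0.077, [389.1, 267.7]), (0.035, 0.081, [390.9, 268.1]), (0.035, 0.087, [393.7, 268.8]), (0.069, 0.077, [392.7, 252.1]), (0.069, 0.081, [394.6, 252.5]), (0.069, 0.087, [397.4, 253.2])]
```

Emit:
arm_command(
  steps=[
    [10,[1.2,0.4,1.9],[0,0,0]],
    [10,[2.2,0.4,3.8],[0,0,0]],
    [10,[3.3,0.4,5.7],[0,0,0]],
    [10,[4.3,0.4,7.5],[0,0,0]],
    [10,[4.3,0.4,7.5],[0,0,0]],
    [10,[4.3,0.4,7.5],[0,0,0]],
  ],
)

```text
time: 12.1
position: [0.4813, 0.1194, 0.1269]
tcp_rot: [0.294, -3.126, -0.001]
ft_force: [-5.1, 3.1, 0.2]
grip_width: 0.0158
grasp_force: 15.0
```

```bash
cat > meas.py <<'E'
from h import *
cs=cam('side'); s=ctrl.state();print(s['time'],s['position'],s['ft_force'],s['grip_width'])
D=np.mean([viewer.read_camera('side').astype(float) for _ in range(4)],0);cv2.imwrite('pics/s6.png',D)
H=np.array([.634,.147,.05]);yaw=.187;u=np.array([np.cos(yaw),np.sin(yaw),0]);v=np.array([-u[1],u[0],0])
def pl(px,y=.083):
    o,d=ray(cs,px);t=((H-o)@v+y)/(d@v);Q=o+d*t[:,None]-H;return np.c_[-(Q@u),Q[:,2]]
def line(wt,name,cols,r0,r1):
    p=[]
    for x in cols:
        a=wt[r0(x):r1(x),x]; w=np.clip(a-.3*a.max(),0,None); p.append((x,(w@np.arange(r0(x),r1(x)))/w.sum()))
    p=np.array(p); q=pl(p); k=np.polyfit(q[:,0],q[:,1],1); print(name,p[:,1].round(1),'dir',np.arctan(k[0]).round(3)); return q
import sys; sl=float(sys.argv[1])
base=lambda x:int(round(304.8-(x-325)*sl))  # expected needle row
q0=pl([[324.6,304.5]])[0]
dark=np.clip(140-D.max(2),0,None); red=np.clip(D[:,:,2]-D[:,:,:2].max(2),0,None)
n=line(dark,'needle',range(338,353),lambda x:base(x)-3,lambda x:base(x)+4)
i=line(red,'index',range(358,364),lambda x:280,lambda x:292)
# hub from intersection is poor; use hub pixel
for nm,q in(('needle',n),('index',i)):
    w=q-q0;print(nm,'polar',np.arctan2(w[:,1],w[:,0]).round(3).tolist(),np.hypot(*w.T).round(3)[[0,-1]])
k=np.polyfit(n[:,0],n[:,1],1);print('index minus needle line, mm',((i[:,1]-np.polyval(k,i[:,0]))*1e3*np.cos(np.arctan(k[0]))).round(2))
E
python3 meas.py .50
```

```text
12.1 [0.48125883 0.11942349 0.12693037] [-5.13920324  3.14543855  0.17547056] 0.01575263406677774
needle [297.  296.7 296.3 295.8 295.3 294.9 294.5 294.  293.5 293.1 292.6 292.4
 291.7 291.1 290.8] dir 0.412
index [287.2 286.8 286.3 285.7 285.3 284.8] dir 0.456
needle polar [0.547, 0.528, 0.516, 0.511, 0.507, 0.503, 0.494, 0.492, 0.491, 0.488, 0.484, 0.473, 0.481, 0.485, 0.475] [0.032 0.063]
index polar [0.496, 0.493, 0.493, 0.494, 0.492, 0.49] [0.077 0.088]
index minus needle line, mm [2.56 2.5  2.69 2.96 2.94 2.92][ WARN:0@5.739] global loadsave.cpp:1063 imwrite_ Unsupported depth image for selected encoder is fallbacked to CV_8U.
```

Emit:
arm_command(
  steps=[
    [10,[-0.3,0,-0.7],[0,0,0]],
    [10,[-0.3,0,-0.7],[0,0,0]],
    [10,[-0.3,0,-0.7],[0,0,0]],
    [10,[-0.3,0,-0.7],[0,0,0]],
    [10,[-0.3,0,-0.7],[0,0,0]],
    [10,[-0.3,0,-0.7],[0,0,0]],
  ],
)

```text
time: 12.9
position: [0.4816, 0.1195, 0.1276]
tcp_rot: [0.293, -3.126, -0.001]
ft_force: [-5.3, 2.1, 0.6]
grip_width: 0.0159
grasp_force: 15.0
```

```bash
python3 meas.py .50 2>/dev/null
python3 - <<'E'
from h import *
s=ctrl.state();print(np.abs(s['qvel']).max(),s['grasp_force'],s['position'])
E
```

```text
12.9 [0.48159473 0.11949175 0.12764617] [-5.34553004  2.09456845  0.60591505] 0.01588624769588198
needle [296.9 296.5 296.1 295.7 295.3 294.8 294.4 293.9 293.4 293.  292.5 292.3
 291.6 291.  290.6] dir 0.412
index [287.2 286.8 286.3 285.7 285.3 284.8] dir 0.454
needle polar [0.552, 0.541, 0.527, 0.517, 0.513, 0.506, 0.5, 0.497, 0.497, 0.493, 0.491, 0.477, 0.483, 0.487, 0.483] [0.032 0.063]
index polar [0.496, 0.493, 0.493, 0.494, 0.492, 0.49] [0.077 0.088]
index minus needle line, mm [2.31 2.24 2.44 2.71 2.68 2.66]
0.002254990558636729 15.00082760117948 [0.4815626  0.11948924 0.12762669]
```

Needle and index agree to about 0.01–0.02 rad, and the arm is still and gripping. Handing in.

```bash
python3 -c "
from station import workorder
print(workorder.hand_in())"
```

```text
the job is handed in; nothing more can be done
None
```

I handed the job in at about 13 s: the dust cover is flat and released on the bench left of the stage, and the gripper is holding the plate still at about 0.46 rad, within about 0.02 rad of the red index by my camera measurement (limit 0.06); the hand-in gave no verdict.

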